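# Unlock the kitchen scale and weigh the onion

### The arm

A 6-joint arm with a two-finger parallel gripper is mounted at the origin on a cart in front of the work surface, level with it; the furniture and walls round the work are solid. World frame = base frame: x ahead of the robot, y to its left, z up, the work surface at z = 0. Lengths are in m, angles in rad, forces in N, time in s.
With the tool pointing down it reaches from about 0.35 to 0.95 m from the base axis. Payload 17.4 kg.
Tool frame: the origin (TCP) lies at the very end of the fingers, on their centre line; the grasp point (between the pads) lies 19 mm behind it (arm.grip_depth is the distance from the TCP to the grasp point, in m); z points along the fingers, y is the line along which they close (so a half turn about z gives the same grasp; the last joint's range is limited). The gripper opens to 93 mm and grips with 3 to 60 N. Pads are 15 mm wide; open, the fingers measure 128 mm over their backs; the gripper's body (75 mm by 188 mm) begins 65 mm behind the grasp point.
Start: joints at [-0.038, 0.116, 1.442, -0, 1.584, -0.038], TCP at [0.675, -0, 0.219] pointing down, gripper open.
Joint ranges: [-2.83, 2.83], [-0.83, 2.19], [0.07, 2.5], [-1.14, 4.28], [0.01, 3], [-2.97, 2.97]. Speed limits (rad/s): [1.89, 1.89, 2.22, 3.14, 3.14, 3.14].

### API

Orientations are given as a rotation vector (axis times angle).
In Python, from rig import arm, imaging, job gives the robot as it stands (arm), with the cameras (imaging) and the job (job).
- The arm moves only by the shell command python3 jog.py 'ROWS' [FORCE]. ROWS is 1 to 10 rows, parted by semicolons, with the numbers parted by spaces; each row has 7 numbers: dx, dy, dz in shares of the most that a row can go, 1 being 50 mm, then a rotation vector rx, ry, rz in fractions of the full range, 1 being pi rad, then the finger opening in m; each row shifts and turns the commanded pose from where the row before left it, along the tool's axes as they then stand; what a row does not reach is not made up. A row lasts 1/10 s, in which the tool goes at most 0.05 m and 0.15 rad, less where a joint would pass 70% of its speed; a pose out of reach is approached as far as the arm can. The fingers move at their own pace and stop on an object; FORCE is the grip in N (left out, the last holds). Time passes only in rows, so rows that do not move let the fingers close. It prints the time, the measured TCP pose, the force, the opening and the grip force at its end. Input that does not fit is refused with a message, and nothing moves.
- arm.state(): the state, without advancing time (a new reading comes with each control period).
- imaging.read_camera(name): name is "scene" or "side" or "wrist"; returns the picture (480x640x3 uint8, red, green, blue); there is no depth.
- imaging.camera_info(name): a dict with "mtx" (3x3 intrinsics, pixels), "xyz" and "attitude" of the camera in the world. Camera axes: x right, y up, looking along -z (the intrinsics and any distortion apply to the point x, -y, -z); pixel columns grow to the right and rows downward; lengths in m; the calibration is good to about 2 mm. A picture is of the moment at which its call begins: read the wrist's pose just before it. camera_info takes no time and is no camera call; for the wrist camera it gives the pose at the moment of the call.
- job.close_job(): hands the job in; it is judged then, once.
The state is a dict: "t": time; "joints": joint angles; "dq": joint speeds; "joint_efforts": joint torques, N m; "tool_pos": TCP position; "tool_rot": TCP orientation; "contact_force": force on the tool from outside, world axes, zero at the start; "ft_torque": the same for the moment, N m; "finger_gap": finger opening in m; "gripper_force": force on a finger pad.
Only numpy, scipy, OpenCV 4.12 (cv2) and the standard library are available. Lean on these libraries where they do the work, as an engineer would, in place of code of your own. Each camera call takes 0.05 s, during which the arm holds its last target. There are 200 camera calls.

### The job

Release the kitchen scale first: slide the black grip of its transport lock all the way forward, towards the dial, until it stops. Then take the one onion from the top of the fruit bowl, set it gently in the scale's pan and let go, so that the scale shows its weight; leave the apples in the bowl and the other things where they stand.

Things in the scene. Friction and masses are not known exactly. Their poses are not given: they have to be found in the camera images.
- scale: White spring scale, fixed, 235 (x) by 218 mm (y). Origin on the worktop; turned up to 0.3 rad. Its -x is the front, where a sloping face (18 to 58 mm high, x -135 to -60 mm) carries a round dial. Behind it a flat deck at z = 58 mm (x -60 to 100, y -118 to 100 mm). A round steel pan stands over the deck, centre x = 20, y = 20 mm; the transport lock is on the deck to the right (-y) of the pan.
- transport_lock (a joint): Travel of the lock in m along the scale's x: 0 = locked (grip farthest from the dial), 0.040 = released, at its end stop (nearest the dial, scale -x). Starts at 0 to 0.012. About 2 N of friction; stays where it is left. The grip carries a steel tongue that reaches under the pan and props it: the pan can sink only with the tongue withdrawn (from about 0.026 on).
- lock_grip (a point): Centre of the top of the lock's black ribbed grip, 98 mm above the worktop; moves with it (scale x = 50 mm minus the travel, y = -96 mm). The grip is an upright block, 26 mm along scale x, 16 mm along scale y, on a low 34 x 22 mm carriage with its top 65 mm above the worktop. Before and behind it the deck is clear but for 6 mm rails; the pan's rim passes 27 mm from its inner side.
- scale_pan (a joint): Sinking of the pan in m: 0 = empty and up, 0.014 = full load of 500 g (350 N/m, damped). It turns the dial's needle. While locked it sinks by no more than 0.0006.
- pan_floor (a point): Centre of the upper side of the pan's flat floor, 103 mm above the worktop. The pan is a shallow round steel dish 162 mm across, flat floor 80 mm across, rim 18 mm above the floor. It is a sensitive instrument: an onion let fall into it from more than about 15 mm jolts it.
- fruit_bowl: Round earthenware bowl, brown outside and green inside, 268 mm across the rim, 115 mm high, fixed. Origin on its axis on the worktop. Its flat inner floor is 11 mm up.
- onion: Red onion with a pointed neck, 60 mm across, 67 mm high with the neck, about 0.1 kg. It stands neck up on the three apples in the middle of the bowl. Origin at the middle of its root end (underside); z points to its neck.
- onion_center (a point): Centre of the onion's bulb (widest there, 60 mm), 28 mm above its root end; at the start about 89 mm above the worktop.
- apple_1: Apple, 71 mm across, about 62 mm high, on the floor of the bowl. Origin at its underside. The apples' tops are about 75 mm above the worktop, 45 mm from the bowl's axis, a third of a turn apart.
- apple_2: Apple like apple_1, in the bowl.
- apple_3: Apple like apple_1, in the bowl.
- tin: Low food tin, 75 mm across, 58 mm high, standing to the right of the scale, in front of the bowl. Bystander. Origin at its underside.
- mug: White mug, 84 mm across, 88 mm high, standing behind the scale. Bystander. Origin at its underside.
- pepper_mill: Dark wooden pepper mill, 58 mm across, 160 mm high, standing behind the scale. Bystander. Origin at its underside.

How it is judged:
On the way, in this order (a step that is already met when the one before it is completed fails the run):
1. the transport lock is slid to its released end stop (within 4 mm) (value of joint transport_lock above 0.036 m), for 0.2 s.
2. the onion lies in the pan and the pan has sunk under it (horizontal distance between onion_center and pan_floor below 0.065 m and contact force between onion and scale above 0.3 N and value of joint scale_pan above 0.0015 m), for 0.2 s.
At the end, for the whole second after the job is handed in: The transport lock is at its released end (travel over 36 of 40 mm), the onion lies at rest in the pan (its centre within 65 mm of the pan's centre), the pan has sunk by over 1.5 mm under it, and the three apples are in the bowl (within 120 mm of its axis) (all of step 2 and value of joint transport_lock above 0.036 m and linear speed of onion below 0.03 m/s and horizontal distance between each of apple_1, apple_2, apple_3 and fruit_bowl below 0.12 m); the robot touches nothing.
It fails at once if the pan is jolted, as by an onion dropped into it from 3 cm or more (driven down faster than 0.2 m/s) (velocity of joint scale_pan above 0.2 m/s).
It fails at once if the tin, the mug or the pepper mill is pushed about (over 30 mm) (distance of any of tin, mug, pepper_mill from where it was at the start of the episode above 0.03 m).
It also fails if it takes over 51 s, if anything falls off the work surface, if the arm or the gripper's body presses on something with over 40 N, if the wrist force passes 120 N, or if a joint passes its speed limit or range.

## Working session

There is one attempt and no reset: what is moved stays moved. The work goes in short steps, Python scripts to look and compute and a shell command to move; the robot and the scene stay as the last step left them, time stands still between calls to the robot, and variables do not carry over. Pictures are saved under pics/ and viewed, at most 10 in all, crops included, and the job is handed in when it is done.

```bash
ls; mkdir -p pics; python3 - <<'E'
from rig import arm, imaging, job
import cv2
for n in("scene","side"):
    i=imaging.camera_info(n);print(n,i)
    cv2.imwrite(f"pics/{n}0.png",imaging.read_camera(n)[:,:,::-1])
print(arm.state(),arm.grip_depth)
E
```

```text
jog.py
pics
rig.py
scene {'mtx': array([[468.98911495,   0.        , 318.51544195],
       [  0.        , 468.98911495, 243.6614472 ],
       [  0.        ,   0.        ,   1.        ]]), 'xyz': array([ 0.0602091 , -0.42593503,  0.60824253]), 'attitude': array([ 0.89416334, -0.40173267, -0.78667958])}
side {'mtx': array([[596.88810941,   0.        , 320.31053705],
       [  0.        , 596.88810941, 239.94417201],
       [  0.        ,   0.        ,   1.        ]]), 'xyz': array([ 1.08835139, -0.33372009,  0.97032601]), 'attitude': array([0.59075745, 0.30512118, 0.89321746])}
{'t': 0.1, 'joints': array([-3.77855964e-02,  1.16440500e-01,  1.44219795e+00, -2.96847720e-05,
        1.58399702e+00, -3.77831706e-02]), 'dq': array([ 0.00087786, -0.00133958, -0.0011122 , -0.0032874 ,  0.0006732 ,
        0.00158283]), 'joint_efforts': array([ 3.09313356e-03, -7.22894382e+01, -6.23865938e+01,  7.81798759e-02,
        2.28431396e-02, -1.37065126e-04]), 'tool_pos': array([ 6.74816931e-01, -1.26862699e-06,  2.17977649e-01]), 'tool_rot': array([-2.22091797e+00, -2.22091175e+00,  1.14761826e-03]), 'contact_force': array([-0.40450255,  0.31361166,  0.91743993]), 'ft_torque': array([-0.01759101,  0.02643455, -0.08315447]), 'gripper_force': 0.0, 'finger_gap': 0.09315167758424236} 0.0188
```

View pics/scene0.png

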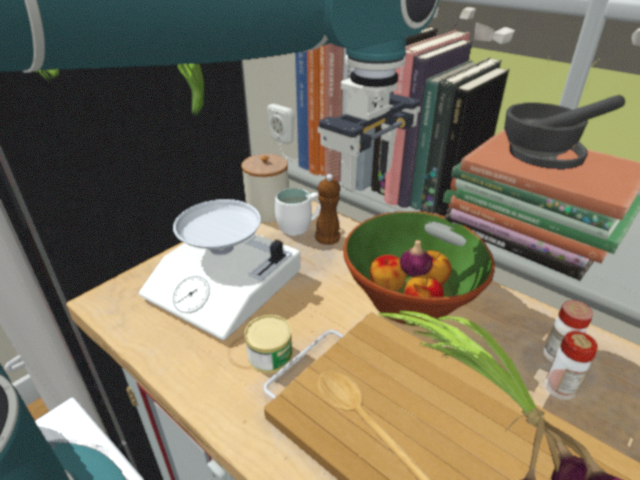

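View pics/side0.png

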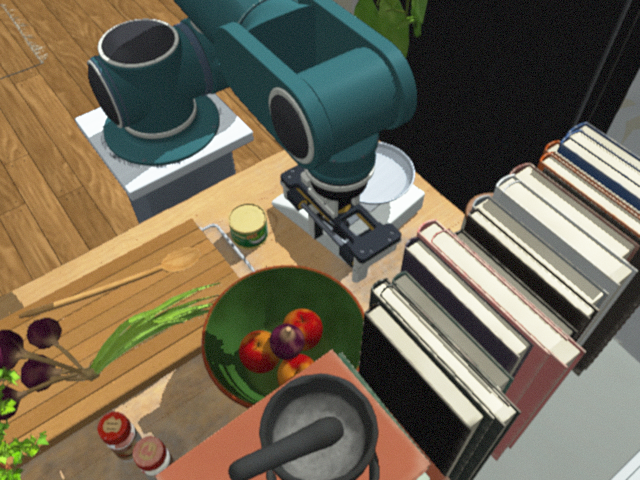

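The scene view shows the scale at left with its pan at about (218,225), the grip at (277,248), the dial at (191,294) and the onion at (416,262). In the side view the onion is at (288,340) and the pan at (385,172), partly hidden.

```bash
cat > h.py <<'E'
import numpy as np,cv2
from rig import arm, imaging, job
from scipy.spatial.transform import Rotation as R
def ray(n,uv,i=None):
    i=i or imaging.camera_info(n);K=i['mtx'];u,v=uv
    d=R.from_rotvec(i['attitude']).apply([(u-K[0,2])/K[0,0],-(v-K[1,2])/K[1,1],-1])
    return i['xyz'],d/np.linalg.norm(d)
def plane(n,uv,z,i=None):
    o,d=ray(n,uv,i);return o+d*(z-o[2])/d[2]
def tri(a,b):
    (o1,d1),(o2,d2)=a,b
    s=np.linalg.lstsq(np.c_[d1,-d2],o2-o1,rcond=None)[0]
    p,q=o1+d1*s[0],o2+d2*s[1];return (p+q)/2,np.linalg.norm(p-q)
def big(m,roi):
    x0,y0,x1,y1=roi;z=np.zeros(m.shape,np.uint8);z[y0:y1,x0:x1]=m[y0:y1,x0:x1]
    n,l,s,c=cv2.connectedComponentsWithStats(z);k=1+np.argmax(s[1:,4]);return l==k,s[k],c[k]
E
python3 - <<'E'
from h import *
S=cv2.imread("pics/scene0.png");D=cv2.imread("pics/side0.png")
on=[]
for n,I,roi in(("scene",S,(395,235,440,280)),("side",D,(262,315,315,365))):
    h=cv2.cvtColor(I,cv2.COLOR_BGR2HSV).astype(int)
    m=((h[...,0]>140)&(h[...,0]<176)&(h[...,1]>50)&(h[...,2]<170)).astype(np.uint8)
    _,s,c=big(m,roi);print(n,"onion",s,c);on.append(c)
    print(plane(n,c,.089))
print(tri(ray("scene",on[0]),ray("side",on[1])))
g=S.max(2)<75
m,s,c=big(g.astype(np.uint8),(262,232,292,268));print("grip",s,c)
for y in range(236,280): 
    xs=np.where(S[y,250:300].max(1)<75)[0]+250
    if len(xs):print(y,xs.min(),xs.max(),len(xs))
a=cv2.resize(S[190:345,130:310],None,fx=4,fy=3.8,interpolation=cv2.INTER_CUBIC);cv2.imwrite("pics/c1.png",a[:600,:800])
E
```

```text
scene onion [401 251  31  25 569] [415.45518453 263.29876977]
[ 0.67672839 -0.11585298  0.089     ]
side onion [270 324  34  35 646] [285.58668731 342.99690402]
[ 0.69036487 -0.11605881  0.089     ]
(array([ 0.68617772, -0.11258497,  0.08082245]), np.float64(0.0028920816108823134))
grip [269 241  16  23 230] [276.09130435 252.14782609]
241 276 278 3
242 275 280 6
243 274 281 8
244 272 281 10
245 272 281 10
246 271 281 11
247 271 281 11
248 271 281 11
249 271 281 11
250 271 281 11
251 271 282 12
252 271 282 12
253 271 282 12
254 271 283 13
255 271 284 14
256 271 283 13
257 271 282 12
258 270 281 12
259 269 280 12
260 269 279 11
261 271 277 7
262 271 276 6
263 271 272 2
273 260 260 1
```

View pics/c1.png

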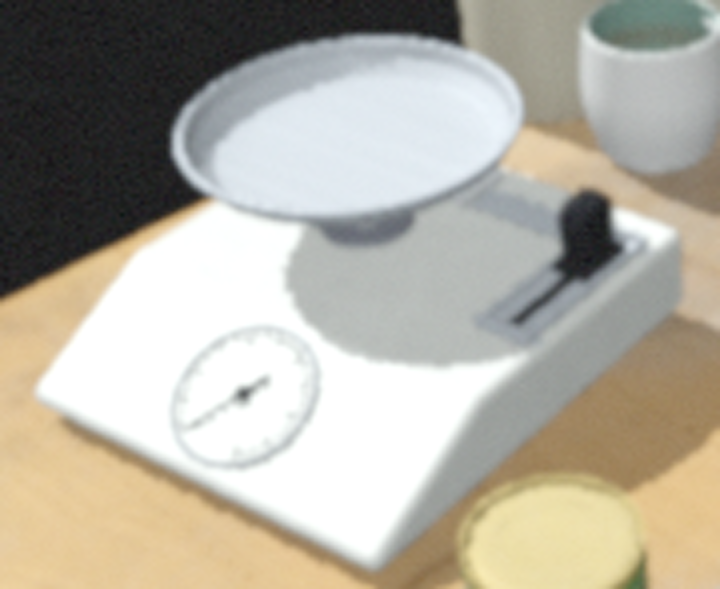

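The crop shows the grip's top at about (276.5,243) full-frame. The pan rim spans 173..261 by 199..248, and the deck's right edge runs from (299,252) to (250,293).

```bash
python3 - <<'E'
from h import *
from scipy.optimize import least_squares
f=lambda x,y:(130+x/4-.4,190+y/3.8-.4)
P=np.array([plane("scene",f(*p),.121)for p in[(172,142),(524,108),(370,35),(260,62),(215,195),(310,222),(400,208),(480,170),(470,55),(190,100)]])
r=least_squares(lambda q:np.hypot(P[:,0]-q[0],P[:,1]-q[1])-q[2],[.6,.1,.08]);print("pan",r.x,r.fun.round(4))
g=plane("scene",(276.5,245),.098);print("grip",g)
e=np.array([plane("scene",f(*p),.058)for p in[(678,240),(482,392)]]);print(e)
d=e[0]-e[1];print("yaw",np.arctan2(d[1],d[0]),np.linalg.norm(d))
s=np.array([plane("scene",f(*p),.06)for p in[(655,240),(530,340),(480,322)]]);d=s[0]-s[1];print("yaw slot",np.arctan2(d[1],d[0]),np.linalg.norm(d))
fr=np.array([plane("scene",f(*p),.0)for p in[(375,570),(40,402)]]);d=fr[1]-fr[0];print(fr,"yaw front",np.arctan2(d[1],d[0])-np.pi/2,np.linalg.norm(d))
v=g[:2]-r.x[:2];print("rel",v,np.linalg.norm(v))
E
```

```text
pan [0.50207913 0.22275326 0.08344012] [-0.0006  0.0001  0.0037 -0.0026 -0.002   0.0035  0.0005 -0.0023 -0.0013
  0.001 ]
grip [0.54411966 0.10462145 0.098     ]
[[0.59271691 0.09375745 0.058     ]
 [0.44937182 0.07800996 0.058     ]]
yaw 0.1094183936566444 0.14420747796337968
yaw slot 0.1316007710910522 0.09656714503482809
[[0.3771961  0.0745711  0.        ]
 [0.34448773 0.287554   0.        ]] yaw front 0.15238224690526425 0.21547981858354048
rel [ 0.04204054 -0.11813181] 0.12538951788587718
```

Careful with the scale: shifts go in shares of 50 mm and turns go in shares of pi rad. That gives: -0.033 m is -0.66, 0.027 m is 0.54, -0.13 rad / 3.1416 = -0.0414.

```bash
python3 jog.py '0.54 -0.66 0 0 0 0 0.06;0.54 -0.66 0 0 0 0 0.06;0.54 -0.66 0 0 0 0 0.06;0.52 -0.64 0 0 0 0 0.06;0 0 0 0 0 -0.0414 0.06;0 0 0 0 0 0 0.06;0 0 0 0 0 0 0.06'; python3 - <<'E'
from h import *
i=imaging.camera_info("wrist");print(i)
I=imaging.read_camera("wrist")[:,:,::-1];cv2.imwrite("pics/w1.png",I)
print("mill base",plane("scene",(327,240),0),"mug",plane("scene",(293,232),0))
E
```

```text
t: 0.8
tool_pos: [0.5442, 0.1068, 0.2185]
tool_rot: [-2.076, -2.358, 0.0]
contact_force: [0.0, 0.5, 0.5]
finger_gap: 0.0602
gripper_force: 0.0
{'mtx': array([[411.26748353,   0.        , 317.41125962],
       [  0.        , 411.26748353, 240.562692  ],
       [  0.        ,   0.        ,   1.        ]]), 'xyz': array([0.53575521, 0.1750622 , 0.38373335]), 'attitude': array([-0.2553263 , -0.01605059,  0.12661058])}
mill base [0.72559689 0.13398126 0.        ] mug [0.69865296 0.2145659  0.        ]
```

View pics/w1.png

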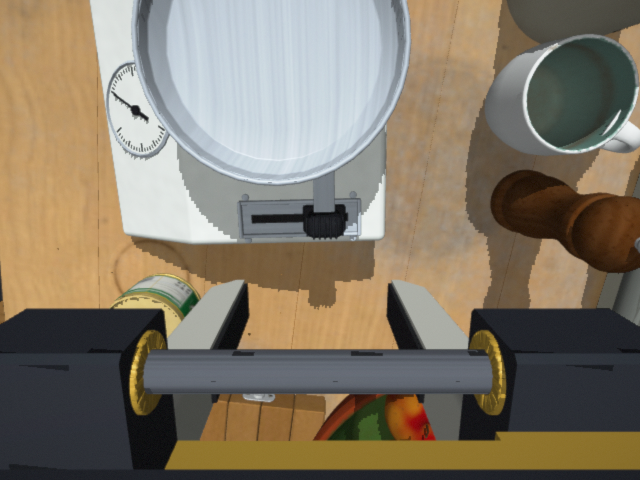

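The wrist view shows the grip at columns 304–346, rows 205–238; its top is the lower part, near (325,230). The mill and mug stand clear behind the scale.

```bash
python3 - <<'E'
from h import *
for uv in[(325,226),(325,232),(306,230),(346,230)]:print(plane("wrist",uv,.098))
a=plane("wrist",(385,240),.058);b=plane("wrist",(124,233),.0);print(a)
I=cv2.imread("pics/w1.png");x=I[200:245,295:355].max(2)<70
print("\n".join("%d %s"%(200+k,"".join(".#"[v] for v in r)) for k,r in enumerate(x)))
E
```

```text
[0.54927637 0.11212624 0.098     ]
[0.54985224 0.10777735 0.098     ]
[0.53622154 0.10751341 0.098     ]
[0.56451189 0.11112854 0.098     ]
[0.60136325 0.09793075 0.058     ]Traceback (most recent call last):
  File "<stdin>", line 5, in <module>
  File "<stdin>", line 5, in <genexpr>
  File "<stdin>", line 5, in <genexpr>
TypeError: string indices must be integers, not 'numpy.bool'
```

In the tool's units: 0.03 m is 0.6, 0.004 m is 0.08.

```bash
python3 jog.py '0.06 0.08 0.6 0 0 0 0.06;0 0 0.6 0 0 0 0.06;0 0 0.6 0 0 0 0.06;0 0 0.6 0 0 0 0.06;0 0 0.46 0 0 0 0.06;0 0 0 0 0 0 0.06;0 0 0 0 0 0 0.015;0 0 0 0 0 0 0.015;0 0 0 0 0 0 0.015;0 0 0 0 0 0 0.015' 20
```

```text
t: 1.85
tool_pos: [0.548, 0.1105, 0.0766]
tool_rot: [2.072, 2.36, 0.002]
contact_force: [-0.2, -0.1, -1.1]
finger_gap: 0.0327
gripper_force: 0.0
```

In the tool's units: -0.01 m is -0.2.

```bash
python3 jog.py '0 0 0 0 0 0 0.015;0 0 0 0 0 0 0.015;0 0 0 0 0 0 0.015;0 0 0 0 0 0 0.015' 20; python3 jog.py '0 -0.2 0 0 0 0 0.015;0 -0.2 0 0 0 0 0.015;0 -0.2 0 0 0 0 0.015;0 0 0 0 0 0 0.015'
```

```text
t: 2.25
tool_pos: [0.5479, 0.1105, 0.0763]
tool_rot: [2.072, 2.361, 0.001]
contact_force: [-0.2, -0.6, 6.3]
finger_gap: 0.026
gripper_force: 20.0
t: 2.65
tool_pos: [0.5171, 0.106, 0.0763]
tool_rot: [2.072, 2.36, -0.0]
contact_force: [-0.8, -5.2, 6.5]
finger_gap: 0.0258
gripper_force: 20.0
```

In the tool's units: -0.004 m is -0.08, -0.003 m is -0.06.

```bash
python3 jog.py '0 -0.08 0 0 0 0 0.015;0 -0.06 0 0 0 0 0.015;0 0 0 0 0 0 0.015'; python3 jog.py '0 -0.06 0 0 0 0 0.015;0 0 0 0 0 0 0.015'
```

```text
t: 2.95
tool_pos: [0.5108, 0.105, 0.0763]
tool_rot: [2.071, 2.36, -0.0]
contact_force: [-1.2, -6.6, 7.4]
finger_gap: 0.0254
gripper_force: 20.0
t: 3.15
tool_pos: [0.5093, 0.1048, 0.0764]
tool_rot: [2.07, 2.358, 0.004]
contact_force: [14.8, -4.0, -0.6]
finger_gap: 0.0257
gripper_force: 20.0
```

In the tool's units: -0.002 m is -0.04.

```bash
python3 jog.py '0 -0.04 0 0 0 0 0.015;0 0 0 0 0 0 0.015;0 0 0 0 0 0 0.015'; python3 jog.py '0 0.06 0 0 0 0 0.06;0 0 0 0 0 0 0.06;0 0 0 0 0 0 0.06;0 0 0 0 0 0 0.06;0 0 -0.6 0 0 0 0.07;0 0 -1 0 0 0 0.07;0 0 -1 0 0 0 0.07;0 0 -0.6 0 0 0 0.07;0 0 0 0 0 0 0.07'
python3 - <<'E'
from h import *
cv2.imwrite("pics/w2.png",imaging.read_camera("wrist")[:,:,::-1])
for uv in [(285,327)]:pass
E
```

```text
t: 3.45
tool_pos: [0.5089, 0.1048, 0.0766]
tool_rot: [2.069, 2.356, 0.009]
contact_force: [30.6, -1.8, -9.2]
finger_gap: 0.0263
gripper_force: 19.9
t: 4.35
tool_pos: [0.5099, 0.1057, 0.2405]
tool_rot: [2.07, 2.358, 0.008]
contact_force: [-0.2, -0.5, 0.1]
finger_gap: 0.0699
gripper_force: 0.0
```

View pics/w2.png

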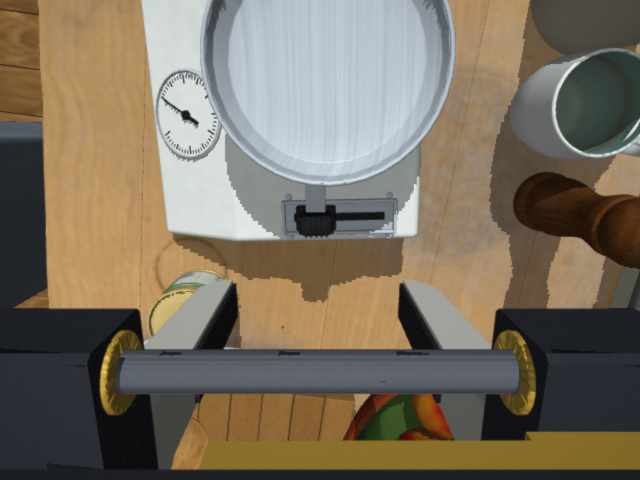

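The grip now sits at the front end of its slot, at (316,220), so the lock is released. Next I look at the onion.

In the tool's units: -0.0395 m is -0.79, 0.0163 m is 0.326.

```bash
python3 jog.py '-0.79 0.326 0 0 0 0 0.08;-0.79 0.326 0 0 0 0 0.08;-0.79 0.326 0 0 0 0 0.08;-0.79 0.326 0 0 0 0 0.08;-0.79 0.326 0 0 0 0 0.08;-0.79 0.326 0 0 0 0 0.08;-0.79 0.326 0 0 0 0 0.08;-0.79 0.326 0 0 0 0 0.08;0 0 0 0 0 0 0.08;0 0 0 0 0 0 0.08'
python3 - <<'E'
from h import *
i=imaging.camera_info("wrist");np.savez("w3",**i);print(i['xyz'],i['attitude'])
cv2.imwrite("pics/w3.png",imaging.read_camera("wrist")[:,:,::-1])
E
```

```text
t: 5.4
tool_pos: [0.6788, -0.1914, 0.2333]
tool_rot: [-2.072, -2.358, 0.002]
contact_force: [0.3, 0.5, -0.4]
finger_gap: 0.0802
gripper_force: 0.0
[ 0.67066896 -0.1234067   0.39864312] [-0.25387989 -0.01362435  0.12916698]
```

View pics/w3.png

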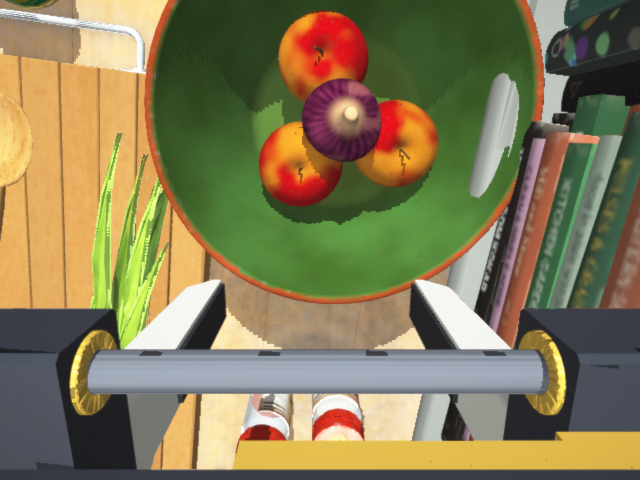

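The wrist view shows the onion bulb centred at (341,120). The apple stalk dips are at (320,55), (300,172) and (402,155).

```bash
python3 - <<'E'
from h import *
i=dict(np.load("w3.npz"));I=cv2.imread("pics/w3.png")
h=cv2.cvtColor(I,cv2.COLOR_BGR2HSV).astype(int)
m=((h[...,0]>140)&(h[...,0]<176)&(h[...,1]>50)&(h[...,2]<170)).astype(np.uint8)
mm,s,_=big(m,(285,65,400,175));c,r=cv2.minEnclosingCircle(np.argwhere(mm)[:,::-1].astype(np.float32));print(s,c,r)
o=plane("wrist",c,.089,i);o2=plane("wrist",(341.5,120.5),.089,i);print(o,o2, np.linalg.norm(o-plane("wrist",(c[0]+r,c[1]),.089,i)))
print(tri(ray("wrist",c,i),ray("side",(287.5,341.5))),tri(ray("wrist",c,i),ray("scene",(416,263))))
for uv in[(320,55),(300,172),(402,155)]:
    p=plane("wrist",uv,.07,i);d=p-o;print(p,np.hypot(*d[:2]),np.degrees(np.arctan2(d[1],d[0])))
E
```

```text
[ 302   79   78   82 3491] (342.3188171386719, 119.86023712158203) 41.53668975830078
[ 0.68638793 -0.1115465   0.089     ] [ 0.68586506 -0.11206231  0.089     ] 0.03000415357037413
(array([ 0.68691182, -0.11084153,  0.08251336]), np.float64(0.0009910278664257768)) (array([ 0.68687044, -0.11147701,  0.08156836]), np.float64(0.000479006141965028))
[ 0.66436239 -0.06740769  0.07      ] 0.0493290942074421 116.51947961666733
[ 0.65985889 -0.15434583  0.07      ] 0.050354470477385706 -121.79258645681134
[ 0.73748396 -0.13092573  0.07      ] 0.05464758892550137 -20.770268655683328
```

```bash
python3 - <<'E'
from h import *
i=dict(np.load("w3.npz"))
for z in(.12,.16,.2,.25,.3):
    print(z,*[np.round(plane(n,uv,z,j)[:2],3) for n,uv,j in(("side",(368,312),None),("side",(372,283),None),("side",(408,238),None),("wrist",(528,122),i),("wrist",(490,330),i),("scene",(470,108),None),("scene",(497,68),None))])
E
```

```text
0.12 [0.739 0.016] [0.7   0.057] [0.666 0.168] [ 0.805 -0.098] [ 0.815 -0.247] [1.406 0.147] [1.878 0.272]
0.16 [ 0.756 -0.001] [0.718 0.038] [0.686 0.145] [ 0.785 -0.102] [ 0.794 -0.229] [1.296 0.1  ] [1.729 0.215]
0.2 [ 0.772 -0.017] [0.737 0.02 ] [0.705 0.121] [ 0.766 -0.106] [ 0.773 -0.211] [1.186 0.053] [1.58  0.157]
0.25 [ 0.793 -0.038] [ 0.76  -0.003] [0.73  0.092] [ 0.742 -0.11 ] [ 0.748 -0.189] [ 1.048 -0.005] [1.394 0.086]
0.3 [ 0.813 -0.058] [ 0.782 -0.026] [0.755 0.062] [ 0.718 -0.115] [ 0.722 -0.167] [ 0.91  -0.064] [1.208 0.015]
```

In the tool's units: 0.039 m is 0.78, 0.0389 m is 0.778, -0.1 rad / 3.1416 = -0.0318.

```bash
python3 jog.py '0.78 0.172 0 0 0 0 0.08;0.778 0.172 0 0 0 0 0.08;0 0 0 0 0 -0.0318 0.08;0 0 0 0 0 -0.0286 0.08;0 0 0.6 0 0 0 0.08;0 0 0.6 0 0 0 0.08;0 0 0.6 0 0 0 0.08;0 0 0 0 0 0 0.08;0 0 0 0 0 0 0.08'
python3 - <<'E'
from h import *
cv2.imwrite("pics/s4.png",cv2.resize(imaging.read_camera("side")[200:440,180:480,::-1],None,fx=2.4,fy=2.4))
E
```

```text
t: 6.35
tool_pos: [0.6858, -0.1107, 0.1465]
tool_rot: [-1.838, -2.548, 0.0]
contact_force: [-0.0, 0.3, 0.6]
finger_gap: 0.08
gripper_force: 0.0
```

View pics/s4.png

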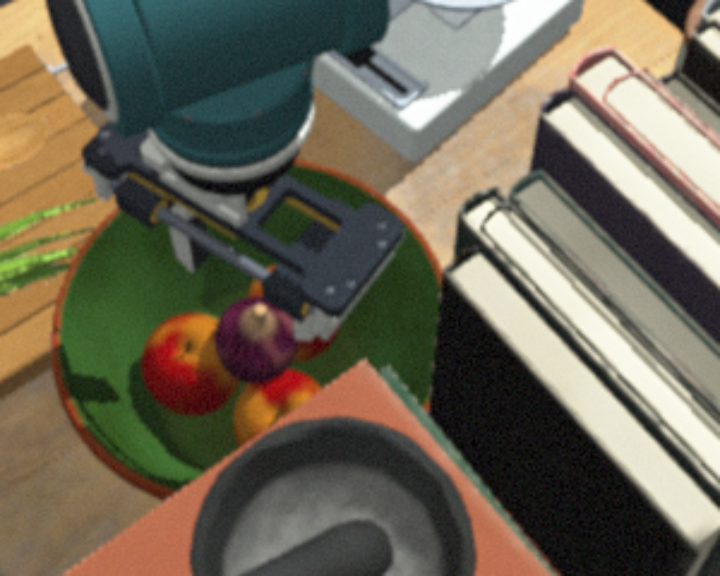

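The crop shows the gripper over the onion at about (257,340), with its body clear of the books and the stack. I descend and close.

In the tool's units: 0.023 m is 0.46, 0.022 m is 0.44.

```bash
python3 jog.py '0 0 0.46 0 0 0 0.08;0 0 0.46 0 0 0 0.08;0 0 0.44 0 0 0 0.08;0 0 0 0 0 0 0.08;0 0 0 0 0 0 0.08'; python3 jog.py '0 0 0 0 0 0 0.05;0 0 0 0 0 0 0.05;0 0 0 0 0 0 0.05;0 0 0 0 0 0 0.05;0 0 0 0 0 0 0.05;0 0 0 0 0 0 0.05' 10
```

```text
t: 6.9
tool_pos: [0.6868, -0.1115, 0.0798]
tool_rot: [1.838, 2.546, 0.001]
contact_force: [-0.6, 0.3, -0.1]
finger_gap: 0.08
gripper_force: 0.0
t: 7.5
tool_pos: [0.6863, -0.1116, 0.0783]
tool_rot: [1.839, 2.547, 0.0]
contact_force: [-2.9, 0.0, 6.0]
finger_gap: 0.0568
gripper_force: 10.0
```

In the tool's units: 0.006 m is 0.12.

```bash
python3 jog.py '0 0 0 0 0 0 0.07;0 0 0 0 0 0 0.07;0 0 0 0 0 0 0.07;0 0 0.12 0 0 0 0.07;0 0 0 0 0 0 0.07;0 0 0 0 0 0 0.05;0 0 0 0 0 0 0.05;0 0 0 0 0 0 0.05;0 0 0 0 0 0 0.05;0 0 0 0 0 0 0.05' 12;  python3 jog.py '0 0 -0.2 0 0 0 0.05;0 0 -0.4 0 0 0 0.05;0 0 -0.4 0 0 0 0.05;0 0 0 0 0 0 0.05'
```

```text
t: 8.5
tool_pos: [0.6873, -0.1113, 0.0738]
tool_rot: [1.837, 2.545, 0.003]
contact_force: [-0.3, 4.0, 15.9]
finger_gap: 0.0571
gripper_force: 18.6
t: 8.9
tool_pos: [0.6871, -0.1118, 0.1244]
tool_rot: [1.837, 2.544, 0.002]
contact_force: [1.2, -0.2, -0.4]
finger_gap: 0.0566
gripper_force: 12.0
```

In the tool's units: -0.03 m is -0.6.

```bash
python3 jog.py '0 0 -0.6 0 0 0 0.05;0 0 -0.6 0 0 0 0.05;0 0 -0.6 0 0 0 0.05;0 0 0 0 0 0 0.05'; python3 jog.py '0.374 -0.07 0 0 0 0 0.05;0.75 -0.14 0 0 0 0 0.05;0.75 -0.14 0 0 0 0 0.05;0.75 -0.14 0 0 0 0 0.05;0.75 -0.14 0 0 0 0 0.05;0.75 -0.14 0 0 0 0 0.05;0.75 -0.14 0 0 0 0 0.05;0.75 -0.14 0 0 0 0 0.05;0.75 -0.14 0 0 0 0 0.05;0.75 -0.14 0 0 0 0 0.05';python3 jog.py '0.374 -0.07 0 0 0 0 0.05;0 0 0 0 0 0 0.05;0 0 0 0 0 0 0.05;0 0 0 0 0 0 0.05'
python3 - <<'E'
from h import *
I=imaging.read_camera("scene")[:,:,::-1];cv2.imwrite("pics/sc5.png",I)
cv2.imwrite("pics/sc5c.png",cv2.resize(I[80:310,100:400],None,fx=2.5,fy=2.5))
E
```

```text
t: 9.3
tool_pos: [0.6871, -0.1118, 0.2152]
tool_rot: [1.837, 2.543, 0.003]
contact_force: [0.3, -0.1, -0.4]
finger_gap: 0.0573
gripper_force: 12.0
t: 10.3
tool_pos: [0.5089, 0.2071, 0.2094]
tool_rot: [-1.838, -2.546, 0.003]
contact_force: [0.0, 0.8, -0.8]
finger_gap: 0.0572
gripper_force: 12.0
t: 10.7
tool_pos: [0.5017, 0.2217, 0.2107]
tool_rot: [-1.84, -2.546, 0.002]
contact_force: [-0.0, -0.3, -1.2]
finger_gap: 0.0569
gripper_force: 12.0
```

View pics/sc5c.png

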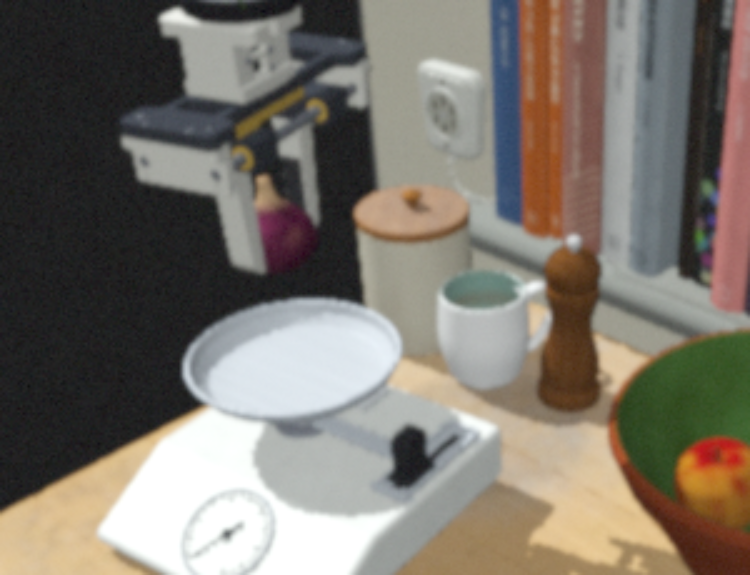

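The crop shows the onion held above the pan. Its bottom edge is at about (214,189) full-frame and the lock is still forward.

```bash
python3 - <<'E'
from h import *
I=cv2.imread("pics/sc5.png")
h=cv2.cvtColor(I,cv2.COLOR_BGR2HSV).astype(int)
m=((h[...,0]>140)&(h[...,0]<178)&(h[...,1]>50)&(h[...,2]<190)).astype(np.uint8)
_,s,c=big(m,(195,145,235,200));print(s,c)
for v in(s[1],c[1],s[1]+s[3]):
    o,d=ray("scene",(214,v));h2=np.array([.5017,.2217])-o[:2]
    k=np.dot(h2,d[:2])/np.dot(d[:2],d[:2]);print(v,o+k*d)
E
```

```text
[203 161  25  30 514] [214.51945525 175.13424125]
161 [0.5103107  0.21565928 0.24708966]
175.1342412451362 [0.50739275 0.21774508 0.21971499]
191 [0.50396383 0.22014511 0.18778947]
```

In the tool's units: 0.03 m is 0.6, 0.025 m is 0.5.

```bash
python3 jog.py '0 0 0.5 0 0 0 0.05;0 0 0.6 0 0 0 0.05;0 0 0.4 0 0 0 0.05;0 0 0.14 0 0 0 0.05;0 0 0 0 0 0 0.05;0 0 0 0 0 0 0.05'; python3 jog.py '0 0 0.06 0 0 0 0.05;0 0 0.06 0 0 0 0.05;0 0 0 0 0 0 0.05'; python3 jog.py '0 0 0.04 0 0 0 0.05;0 0 0.04 0 0 0 0.05;0 0 0 0 0 0 0.05'
```

```text
t: 11.35
tool_pos: [0.5023, 0.2222, 0.1307]
tool_rot: [1.839, 2.546, 0.001]
contact_force: [-0.3, -0.9, -0.6]
finger_gap: 0.0573
gripper_force: 12.0
t: 11.65
tool_pos: [0.5017, 0.2223, 0.1235]
tool_rot: [-1.839, -2.547, 0.0]
contact_force: [-0.4, 0.6, -0.4]
finger_gap: 0.057
gripper_force: 12.0
t: 11.95
tool_pos: [0.5016, 0.2223, 0.1193]
tool_rot: [-1.839, -2.547, 0.001]
contact_force: [-0.2, 0.2, -0.4]
finger_gap: 0.0567
gripper_force: 12.0
```

In the tool's units: 0.002 m is 0.04.

```bash
for k in 1 ; do python3 jog.py '0 0 0.04 0 0 0 0.05;0 0 0 0 0 0 0.05;0 0 0 0 0 0 0.05'; done; python3 jog.py '0 0 0.04 0 0 0 0.05;0 0 0 0 0 0 0.05;0 0 0 0 0 0 0.05';  python3 jog.py '0 0 0.04 0 0 0 0.05;0 0 0 0 0 0 0.05;0 0 0 0 0 0 0.05'
```

```text
t: 12.25
tool_pos: [0.5017, 0.2223, 0.1176]
tool_rot: [-1.839, -2.547, 0.0]
contact_force: [0.5, 0.0, -1.5]
finger_gap: 0.0568
gripper_force: 12.0
t: 12.55
tool_pos: [0.5017, 0.2223, 0.1156]
tool_rot: [-1.839, -2.547, 0.0]
contact_force: [-0.7, 0.2, 0.4]
finger_gap: 0.0568
gripper_force: 12.0
t: 12.85
tool_pos: [0.5018, 0.2223, 0.1137]
tool_rot: [1.839, 2.547, 0.0]
contact_force: [0.1, 0.1, -0.1]
finger_gap: 0.0569
gripper_force: 12.0
```

In the tool's units: 0.001 m is 0.02.

```bash
python3 jog.py '0 0 0.02 0 0 0 0.05;0 0 0 0 0 0 0.058;0 0 0 0 0 0 0.06;0 0 0 0 0 0 0.063;0 0 0 0 0 0 0.067;0 0 0 0 0 0 0.072;0 0 0 0 0 0 0.075;0 0 0 0 0 0 0.075;0 0 0 0 0 0 0.075' 4
python3 - <<'E'
from h import *
I=imaging.read_camera("scene")[:,:,::-1]
cv2.imwrite("pics/sc6c.png",cv2.resize(I[130:330,100:320],None,fx=3,fy=3)[:600,:800])
E
```

```text
t: 13.75
tool_pos: [0.5018, 0.2223, 0.1127]
tool_rot: [-1.839, -2.547, -0.0]
contact_force: [0.2, -0.6, -0.8]
finger_gap: 0.0747
gripper_force: 0.0
```

View pics/sc6c.png

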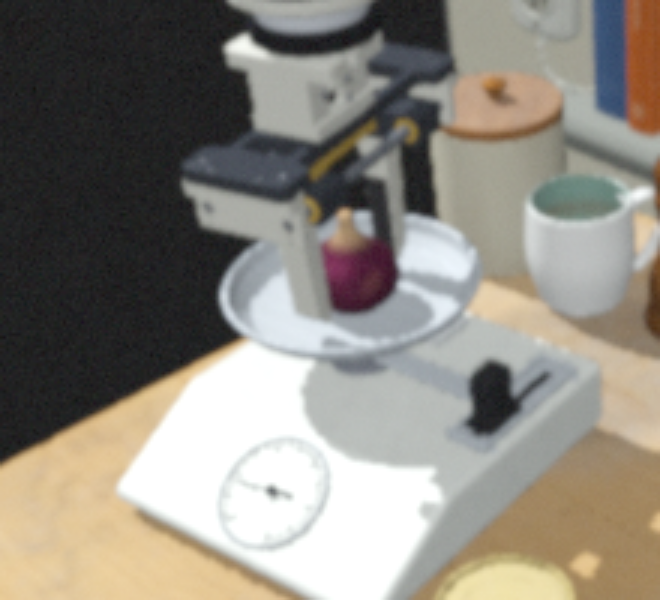

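The onion stands upright in the pan at about crop (358,275), the needle has turned and the lock is forward. I withdraw straight up.

In the tool's units: -0.04 m is -0.8, -0.03 m is -0.6.

```bash
python3 jog.py '0 0 -0.1 0 0 0 0.075;0 0 -0.3 0 0 0 0.075;0 0 -0.6 0 0 0 0.075;0 0 -0.8 0 0 0 0.075;0 0 -0.8 0 0 0 0.075;0 0 0 0 0 0 0.075;0 0 0 0 0 0 0.075;0 0 0 0 0 0 0.075;0 0 0 0 0 0 0.075'
python3 - <<'E'
from h import *
I=imaging.read_camera("scene")[:,:,::-1]
cv2.imwrite("pics/sc7c.png",cv2.resize(I[100:330,140:500],None,fx=2.2,fy=2.2))
E
```

```text
t: 14.7
tool_pos: [0.5014, 0.2222, 0.2416]
tool_rot: [-1.839, -2.546, 0.002]
contact_force: [0.6, -0.1, -1.4]
finger_gap: 0.0748
gripper_force: 0.0
```

View pics/sc7c.png

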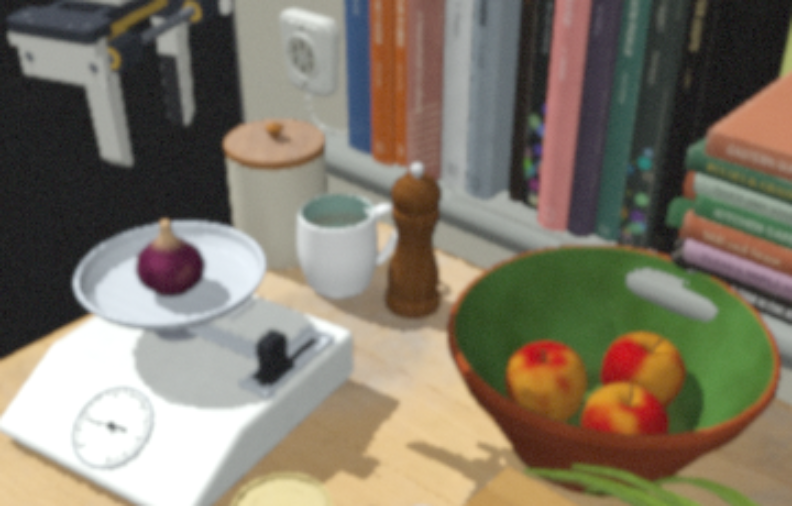

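The onion rests mid-pan at crop (170,265), the apples are in the bowl, the lock is forward and the gripper is clear.

```bash
python3 -c "
from rig import arm, imaging, job
print(job.close_job())"
```

```text
the job is handed in; nothing more can be done
None
```

The job is handed in at about 15 s: the transport lock is at its released stop, the onion rests in the middle of the sunken pan, the apples are still in the bowl, and the last picture shows nothing else disturbed; no verdict came back.

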